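# Click a tube block into a bench mixer whose catch passes the pull check

### The job

Load the blue tube block into one of the two small bench mixers: lower it squarely between the corner guides and press it fully down until the spring catch clicks, without ramming it. One mixer has a tired catch that would let the block fly off, so prove the catch: pull the clicked-in block steadily upward by its lifting tab with 8 N for about half a second; a sound catch holds, and if it lets the block go, click it into the other mixer and prove that one. Leave the block fully home in the mixer that held, let go of it, and do not disturb the flask, jar, tube rack and timer.

Things in the scene. Friction and masses are not known exactly. Their poses are not given: they have to be found in the camera images.
- tube_block: Blue tube block, 90 x 62 x 40 mm, about 0.25 kg, capped tubes on top, a V-shaped catch rail along both long sides (74 mm over the rails). On top a black upright lifting tab, 28 mm long in x, 12 mm thick in y, its top 85 mm above the underside; tube caps end at 46 mm. Origin: centre of the underside; x along the block, z up. It fits either way round.
- mixer_1_seat (a point): Seat floor centre on top of bench mixer 1, 56 mm above the worktop. Fixed mixer: pale housing 176 x 124 mm, dark sloping panel in front, aluminium drive plate. z up, x to its rear (the block's x goes along it). Dark corner guides leave 2.5 mm of play round the block; their flared tops, 24 mm above the floor, take it in up to 6 mm off. Two sprung pins in the floor lift the home block with 8 N.
- mixer_2_seat (a point): Seat floor centre on top of bench mixer 2, 56 mm above the worktop. Fixed mixer: pale housing 176 x 124 mm, dark sloping panel in front, aluminium drive plate. z up, x to its rear (the block's x goes along it). Dark corner guides leave 2.5 mm of play round the block; their flared tops, 24 mm above the floor, take it in up to 6 mm off. Two sprung pins in the floor lift the home block with 8 N.
- mixer_1_catch: Spring catch of mixer 1 (origin: seat centre): aluminium housings at y = +52 and -52 mm of the seat, each with a white sprung roller 18 mm above its floor. The rollers meet the block's rails 13 mm above home and snap over them at 7 mm. Sound: 16 to 22 N to press in, lets go at a pull of about 15 N; tired: lets go at 3 to 4 N, at a rise of 4.5 mm. At 8 N a sound one gives about 2.5 mm.
- mixer_2_catch: Spring catch of mixer 2 (origin: seat centre): aluminium housings at y = +52 and -52 mm of the seat, each with a white sprung roller 18 mm above its floor. The rollers meet the block's rails 13 mm above home and snap over them at 7 mm. Sound: 16 to 22 N to press in, lets go at a pull of about 15 N; tired: lets go at 3 to 4 N, at a rise of 4.5 mm. At 8 N a sound one gives about 2.5 mm.
- flask: Conical glass flask with foil cap, 85 mm wide, 158 mm high, loose bystander; origin at the centre of its underside.
- jar: White screw-top jar with red lid, 67 mm wide, 124 mm high, loose bystander; origin at the centre of its underside.
- microtube_rack: Yellow rack of small tubes, 65 x 190 x 44 mm, loose bystander; origin at the centre of its underside, y along its length.
- bench_timer: Flat white bench timer, 66 x 62 x 19 mm, loose bystander; origin at the centre of its underside.

How it is judged:
On the way, in this order (a step that is already met when the one before it is completed fails the run):
1. the block is pressed home, past the click, in a mixer (((z of tube_block in the frame of mixer_1_seat below 0.0015 m and distance between tube_block and mixer_1_seat below 0.006 m and angle between the z axis of tube_block and the z axis of mixer_1_seat, either way round below 0.04 rad) or (z of tube_block in the frame of mixer_2_seat below 0.0015 m and distance between tube_block and mixer_2_seat below 0.006 m and angle between the z axis of tube_block and the z axis of mixer_2_seat, either way round below 0.04 rad))), for 0.2 s.
2. the clicked-in block is pulled up so that the catch carries more than 12 N, and the catch holds (only the sound one can) (((contact force between tube_block and mixer_1_catch above 12 N and z of tube_block in the frame of mixer_1_seat below 0.0055 m and distance between tube_block and mixer_1_seat below 0.008 m) or (contact force between tube_block and mixer_2_catch above 12 N and z of tube_block in the frame of mixer_2_seat below 0.0055 m and distance between tube_block and mixer_2_seat below 0.008 m))), for 0.25 s.
At the end, for the whole second after the job is handed in: The tube block is clicked home in the mixer that held (on a tired catch it rides up 2 mm or more): underside within 1.5 mm of the seat floor, its centre within 6 mm of the seat's, upright within 2 degrees, at rest and released (((z of tube_block in the frame of mixer_1_seat below 0.0015 m and distance between tube_block and mixer_1_seat below 0.006 m and angle between the z axis of tube_block and the z axis of mixer_1_seat, either way round below 0.04 rad) or (z of tube_block in the frame of mixer_2_seat below 0.0015 m and distance between tube_block and mixer_2_seat below 0.006 m and angle between the z axis of tube_block and the z axis of mixer_2_seat, either way round below 0.04 rad)) and linear speed of tube_block below 0.01 m/s); the robot touches nothing.
It fails at once if the block is rammed: it presses on a mixer with more than 60 N (contact force between tube_block and mixer_1 above 60 N or contact force between tube_block and mixer_2 above 60 N).
It fails at once if the flask, jar, tube rack or timer is moved more than 15 mm (distance of any of flask, jar, microtube_rack, bench_timer from where it was at the start of the episode above 0.015 m).
It also fails if it takes over 72 s, if anything falls off the work surface, if the arm or the gripper's body presses on something with over 40 N, if the wrist force passes 120 N, or if a joint passes its speed limit or range.

### The arm

A 6-joint arm with a two-finger parallel gripper is mounted at the origin on a cart in front of the work surface, level with it; the furniture and walls round the work are solid. World frame = base frame: x ahead of the robot, y to its left, z up, the work surface at z = 0. Lengths are in m, angles in rad, forces in N, time in s.
With the tool pointing down it reaches from about 0.3 to 0.95 m from the base axis. Payload 3.1 kg.
Tool frame: the origin (TCP) lies midway between the tips of the shut fingers; the grasp point (between the pads) lies 19 mm behind it; z points along the fingers, y is the line along which they close (so a half turn about z gives the same grasp; the last joint's range is limited). The gripper opens to 85 mm and grips with 20 to 120 N. Pads are 22 mm wide; open, the fingers measure 114 mm over their backs; the gripper's body (76 mm by 85 mm) begins 54 mm behind the grasp point. The pads swing forward as they close: fully open they stand 13 mm farther back than shut.
Start: joints at [1.251, 0.308, 1.634, -0, 1.2, -0.07], TCP at [0.155, 0.606, 0.231] pointing down, gripper open.
Joint ranges: [-3.06, 3.06], [-0.79, 1.96], [0.05, 2.63], [-1.19, 4.34], [0.05, 2.64], [-2.94, 2.94]. Speed limits (rad/s): [2.79, 2.79, 3.14, 3.14, 3.14, 3.14].

### API

Orientations are given as a rotation vector (axis times angle).
In Python, from rig import r, cams gives the robot as it stands.
- The arm moves only by the tool drive_tool, never from a script. Its argument "motion" is a list of rows, each a list of 7 numbers: the shift along the tool's x, y, z in m, then the turn, a rotation vector about the tool's x, y, z in rad, then the closure, from 0 (fully open) to 1 (shut). In form: [[dx, dy, dz, wx, wy, wz, jaw], ...]. A call has 1 to 5 rows; each row is the pose to reach, as a shift and turn from the pose commanded when the call began, along the tool's axes at that moment; what a row does not reach only later rows make up. A row lasts 1/10 s, in which the tool goes at most 50 mm and 8.59 degrees, less where a joint would pass 70% of its speed; a pose out of reach is approached as far as the arm can. A call with a gripper value outside its range is refused whole. The fingers move at their own pace and stop on an object; "newtons" is the grip in N (left out, the last holds). Time passes only in rows, so rows that repeat a pose let the fingers close. It gives the time, the measured TCP pose, the force, the opening and the grip force at its end, in the units of the state.
- r.state(): the state, without advancing time (a new reading comes with each control period).
- cams.read_camera(name): name is "scene" or "side" or "wrist"; returns a dict with "img" (420x560x3 uint8, red, green, blue), "K" (3x3 intrinsics, pixels), "dist" ([k1, k2, p1, p2, k3] as OpenCV has them; the pictures are not rectified), "view" (4x4, takes a point from world to camera coordinates). Camera axes: x right, y down, z forward; pixel columns grow to the right and rows downward; lengths in m; the calibration is good to about 2 mm. A picture is of the moment at which its call begins. There is no depth.
- r.job_done(): hands the job in; it is judged then, once.
Trained networks look in a picture, given as the dict that the camera call returned (one of the last four; its "shot" number tells which), for a name from the list of things; names that differ only in an ending like _2 or _b are one class to them, and where a whole thing is asked for, a point or a joint stands for the part that bears it (a point fixed in the world has none). Each returns a list of dicts, best first, with "p" (0 to 1); they miss things now and then, are a little off and sometimes report something else, mostly with a low value. They report only what shows in the picture. A call takes as long as a camera call.
- cams.trace(picture, label): "pixels" (420x560 bool, what is visible of it) and "rect" ([left, top, right, bottom] in pixels, round what is visible of it).
The state is a dict: "t": time; "qpos": joint angles; "joint_vel": joint speeds; "effort": joint torques, N m; "ee_pos": TCP position; "tcp_rot": TCP orientation; "force": force on the tool from outside, world axes, zero at the start; "moment": the same for the moment, N m; "grip_width": finger opening in m; "grasp_force": force on a finger pad.
Only numpy, scipy, OpenCV 4.12 (cv2) and the standard library are available. Lean on these libraries where they do the work, as an engineer would, in place of code of your own. Each camera call takes 0.05 s, during which the arm holds its last target. There are 200 camera calls.

## Working session

There is one attempt and no reset: what is moved stays moved. The work goes in short steps, Python scripts to look and compute and a tool call to move; the robot and the scene stay as the last step left them, time stands still between calls to the robot, and variables do not carry over. Pictures are saved under pics/ and viewed, at most 10 in all, crops included, and the job is handed in when it is done.

Besides the shell and the picture viewer there is one more tool, called after ">>>" as name(argument=value, ...), one argument or row to a line, values as JSON. drive_tool: Moves the arm, as the interface text tells. Its arguments: {"type":"object","properties":{"motion":{"type":"array","items":{"type":"array","items":{"type":"number"}}},"newtons":{"type":"number"}},"required":["motion"]}

```bash
mkdir -p pics; ls
cat > h.py <<'E'
import numpy as np, cv2
from rig import r, cams
from scipy.spatial.transform import Rotation as R
def look(name,labels,save=None):
    p=cams.read_camera(name); out={}
    for l in labels:
        d=cams.trace(p,l); out[l]=[(round(float(x["p"]),2),[int(v) for v in x["rect"]],x["pixels"]) for x in d]
    if save: cv2.imwrite('pics/'+save,p["img"][:,:,::-1])
    return p,out
def ray(p,uv):
    n=cv2.undistortPoints(np.array([[uv]],float),p["K"],np.array(p["dist"]))[0,0]
    V=np.array(p["view"]); d=V[:3,:3].T@np.array([n[0],n[1],1]); o=-V[:3,:3].T@V[:3,3]
    return o,d/np.linalg.norm(d)
def atz(p,uv,z):
    o,d=ray(p,uv); return o+d*(z-o[2])/d[2]
def tri(rays):
    A=sum(np.eye(3)-np.outer(d,d) for o,d in rays); b=sum((np.eye(3)-np.outer(d,d))@o for o,d in rays)
    X=np.linalg.solve(A,b); return X,[float(np.linalg.norm((np.eye(3)-np.outer(d,d))@(X-o))) for o,d in rays]
def proj(p,X):
    V=np.array(p["view"]); return cv2.projectPoints(np.atleast_2d(X).astype(float),cv2.Rodrigues(V[:3,:3])[0],V[:3,3],p["K"],np.array(p["dist"]))[0][:,0]
E
python3 - <<'E'
from h import *
np.set_printoptions(precision=3,suppress=True)
s=r.state(); print(s)
ps={}
L=["tube_block","mixer_1_catch","flask","jar","microtube_rack","bench_timer"]
ims=[]
for c in["scene","side","wrist"]:
    p,o=look(c,L,c+'0.png')
    V=np.array(p["view"]);print(c,-V[:3,:3].T@V[:3,3],V[2,:3])
    for l in L: print(l,[(x[0],x[1]) for x in o[l]])
E
```

```text
pics
{'t': 0.0, 'qpos': array([ 1.251,  0.309,  1.635,  0.   ,  1.2  , -0.07 ]), 'joint_vel': array([-0.   , -0.   , -0.   , -0.001, -0.   ,  0.001]), 'effort': array([  0.001, -41.525, -27.667,  -0.   ,   0.01 ,  -0.   ]), 'ee_pos': array([0.154, 0.605, 0.23 ]), 'tcp_rot': array([-0.391, -3.117,  0.004]), 'force': array([0.437, 0.128, 0.584]), 'moment': array([-0.003, -0.039,  0.025]), 'grasp_force': 0.0, 'grip_width': 0.08552759450532027}
scene [0.118 0.744 0.992] [ 0.377 -0.614 -0.693]
tube_block [(0.76, [345, 166, 382, 199])]
mixer_1_catch [(0.65, [277, 192, 300, 230])]
flask [(0.97, [189, 185, 218, 243])]
jar [(0.94, [249, 138, 274, 184])]
microtube_rack [(0.94, [281, 131, 331, 173])]
bench_timer [(0.63, [295, 288, 326, 318])]
side [-0.04  -0.153  0.659] [ 0.73   0.038 -0.683]
tube_block [(0.72, [366, 241, 406, 292])]
mixer_1_catch [(0.64, [231, 201, 287, 228]), (0.51, [303, 137, 334, 192]), (0.34, [124, 182, 203, 266])]
flask [(0.76, [191, 127, 225, 188])]
jar [(0.98, [305, 137, 332, 192]), (0.47, [137, 281, 171, 314])]
microtube_rack [(0.86, [351, 180, 438, 212])]
bench_timer [(0.65, [135, 279, 172, 316])]
wrist [0.073 0.626 0.374] [ 0.313 -0.08  -0.946]
tube_block []
mixer_1_catch []
flask []
jar []
microtube_rack []
bench_timer []
```

Run:
```python
import cv2
a=cv2.imread('pics/scene0.png');b=cv2.imread('pics/side0.png')
cv2.imwrite('pics/s1.png',cv2.resize(a[100:360,120:460],None,fx=2.3,fy=2.3,interpolation=3))
cv2.imwrite('pics/s2.png',cv2.resize(b[100:360,90:450],None,fx=2.2,fy=2.2,interpolation=3))
```

```text
(no output)
```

View pics/s1.png

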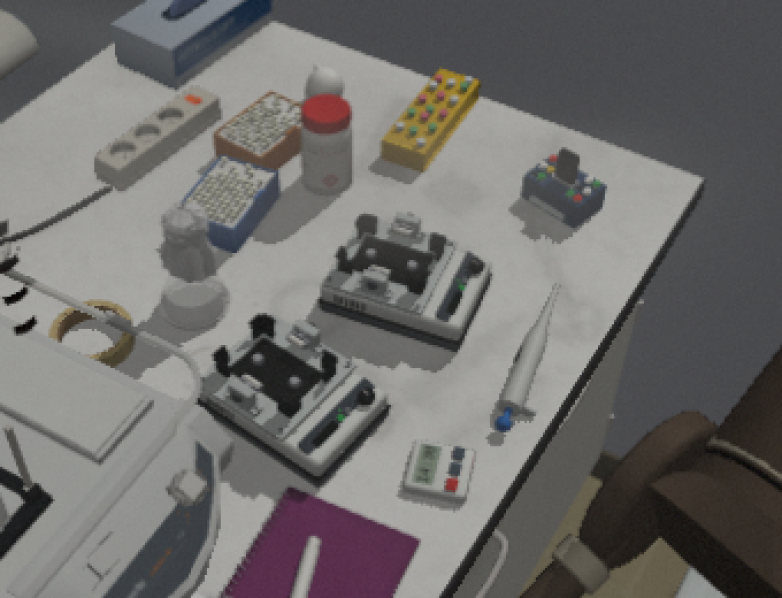

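View pics/s2.png

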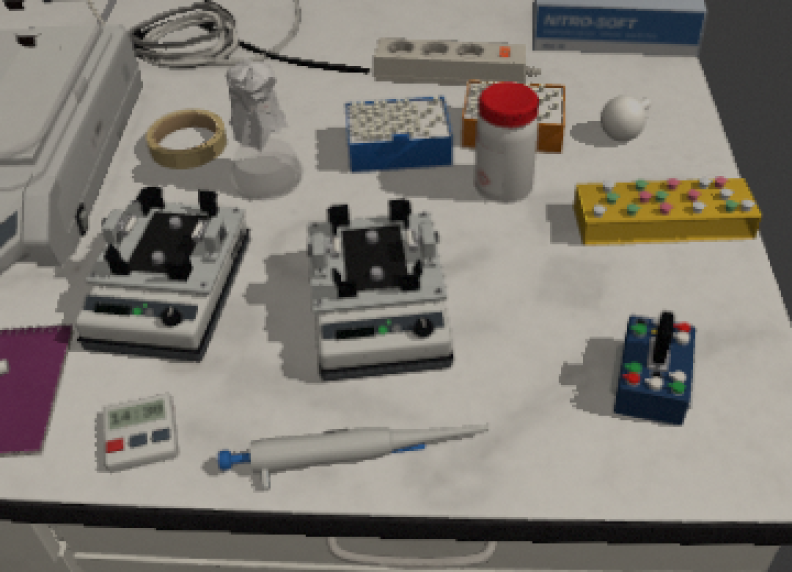

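The views show the block alone at right (scene px ≈(365,183), side ≈(388,266)). Mixer A, next to the centrifuge, has pins at side (170,201)/(162,217) and scene (232,257)/(248,265). Mixer B has pins at side (260,207)/(261,224) and scene (282,210)/(299,214).

Run:
```python
from h import *
np.set_printoptions(precision=3,suppress=True)
a=cams.read_camera("scene");b=cams.read_camera("side")
A=lambda u,v:(120+u/2.3,100+v/2.3)
B=lambda u,v:(90+u/2.2,100+v/2.2)
for n,ua,ub in[("A rear pin",(258,360),(176,223)),("A front pin",(295,380),(158,258)),("B rear",(372,254),(373,236)),("B front",(412,263),(377,273)),("tabtop",(569,151),(665,315)),
 ("jar lid",(327,112),(509,104)),("rack",(430,115),(668,195)),("flask top",(185,215),(248,70)),("timer",(438,468),(138,425))]:
    print(n,*tri([ray(a,A(*ua)),ray(b,B(*ub))]))
p=b
for n,u in [("Lfront base",(620,412)),("Rfront base",(683,420))]: print(n,atz(b,B(*u),0))
for n,u in [("TL",(629,322)),("TR",(693,325)),("FR",(688,395)),("FL",(618,385))]: print(n,atz(b,B(*u),.040))
```

```text
A rear pin [0.633 0.133 0.056] [0.0008216982970651558, 0.0008216982970653012]
A front pin [0.581 0.138 0.058] [0.0007693023850052895, 0.0007693023850053402]
B rear [ 0.615 -0.07   0.058] [0.0015151926463675255, 0.0015151926463674787]
B front [ 0.565 -0.079  0.059] [0.0007369220419472646, 0.0007369220419472345]
tabtop [ 0.485 -0.332  0.091] [0.0013791813655944058, 0.0013791813655945004]
jar lid [ 0.768 -0.207  0.115] [0.0002837193703455364, 0.00028371937034534097]
rack [ 0.712 -0.38   0.03 ] [0.006515705732258734, 0.006515705732258939]
flask top [0.771 0.07  0.152] [0.0008075788201129354, 0.0008075788201129823]
timer [0.413 0.124 0.013] [0.001189519185650628, 0.0011895191856505366]
Lfront base [ 0.452 -0.303  0.   ]
Rfront base [ 0.444 -0.359 -0.   ]
TL [ 0.525 -0.314  0.04 ]
TR [ 0.522 -0.373  0.04 ]
FR [ 0.441 -0.355  0.04 ]
FL [ 0.451 -0.296  0.04 ]
```

>>> drive_tool(
  motion=[
    [-0.02, -0.03, -0.03, 0, 0, 0, 0],
    [-0.047, -0.07, -0.04, 0, 0, 0, 0],
    [-0.074, -0.11, -0.05, 0, 0, 0, 0],
    [-0.1, -0.15, -0.05, 0, 0, 0, 0],
    [-0.127, -0.19, -0.05, 0, 0, 0, 0],
  ],
)

```text
t: 1.65
ee_pos: [0.2311, 0.3887, 0.2819]
tcp_rot: [0.39, 3.116, 0.002]
force: [0.5, -1.4, 0.6]
grip_width: 0.085
grasp_force: 0.0
```

>>> drive_tool(
  motion=[
    [-0.027, -0.041, 0, 0, 0, 0, 0],
    [-0.054, -0.082, 0, 0, 0, 0, 0],
    [-0.081, -0.123, 0, 0, 0, 0, 0],
    [-0.108, -0.164, 0, 0, 0, 0, 0],
    [-0.135, -0.205, 0, 0, 0, 0, 0],
  ],
)

```text
t: 2.15
ee_pos: [0.311, 0.1564, 0.2817]
tcp_rot: [0.39, 3.115, 0.001]
force: [0.9, -0.2, 0.2]
grip_width: 0.0853
grasp_force: 0.0
```

>>> drive_tool(
  motion=[
    [-0.027, -0.041, 0, 0, 0, 0, 0],
    [-0.054, -0.082, 0, 0, 0, 0, 0],
    [-0.081, -0.123, 0, 0, 0, 0, 0],
    [-0.108, -0.164, 0, 0, 0, 0, 0],
    [-0.135, -0.205, 0, 0, 0, 0, 0],
  ],
)

```text
t: 2.65
ee_pos: [0.3912, -0.0761, 0.2818]
tcp_rot: [0.392, 3.115, 0.0]
force: [0.6, 1.3, -0.1]
grip_width: 0.0852
grasp_force: 0.0
```

>>> drive_tool(
  motion=[
    [-0.027, -0.041, 0.01, 0, 0, 0, 0],
    [-0.054, -0.082, 0.02, 0, 0, 0, 0],
    [-0.081, -0.123, 0.03, 0, 0, 0, 0],
    [-0.108, -0.164, 0.03, 0, 0, 0, 0],
    [-0.135, -0.205, 0.03, 0, 0, 0, 0],
  ],
)

```text
t: 3.15
ee_pos: [0.4711, -0.3079, 0.2507]
tcp_rot: [-0.392, -3.116, -0.001]
force: [1.5, 0.3, 0.4]
grip_width: 0.0854
grasp_force: 0.0
```

```bash
cat >> h.py <<'E'
def goal(pos,yaw,s=None):
    """tool shift and turn to reach TCP world pos, tool pointing down, tool y at world angle yaw+90deg (mod 180)"""
    s=s or r.state(); C=R.from_rotvec(s["tcp_rot"]); best=None
    for k in(0,np.pi):
        y=np.array([-np.sin(yaw+k),np.cos(yaw+k),0]); z=np.array([0,0,-1.]); T=R.from_matrix(np.c_[np.cross(y,z),y,z])
        w=(C.inv()*T).as_rotvec()
        if best is None or np.linalg.norm(w)<np.linalg.norm(best): best=w
    return np.round(np.r_[C.inv().apply(np.array(pos)-s["ee_pos"]),best],4)
E
python3 - <<'E'
from h import *
np.set_printoptions(precision=4,suppress=True)
p,o=look("wrist",["tube_block"],'w1.png')
s=r.state(); print(s["t"],s["ee_pos"],s["tcp_rot"],s["qpos"],[(x[0],x[1]) for x in o["tube_block"]])
E
```

```text
3.25 [ 0.4724 -0.3116  0.2508] [ 0.3978  3.1146 -0.0045] [-0.6591  0.1753  1.7578 -0.0018  1.2056 -1.9752] [(0.8, [227, 148, 288, 228])]
```

View pics/w1.png

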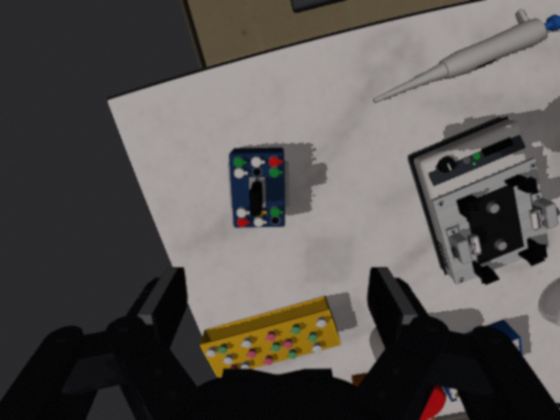

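The wrist view shows the block at px (231..285,148..227), aligned with the tool, with its tab at about (257,195). Mixer B is at the right, with pins at (492,208) and (500,245).

Run:
```python
from h import *
np.set_printoptions(precision=4,suppress=True)
p,o=look("wrist",["tube_block"])
m=o["tube_block"][0][2].astype(np.uint8)
c=[atz(p,q,.04) for q in [(231,152),(285,148),(285,226),(233,226)]]
print(np.array(c),np.mean(c,0))
im=p["img"].astype(int); dark=((im.max(2)<32)&(m>0)).astype(np.uint8)
sub=np.zeros_like(dark); sub[165:225,244:268]=dark[165:225,244:268]
v,u=np.nonzero(sub); print("tab px",u.min(),u.max(),v.min(),v.max(),cv2.minAreaRect(np.c_[u,v].astype(np.float32)))
for v0 in(175,180,185,190,195,200,205,210,215): print(v0,im[v0,240:272].sum(1))
for q in[(492,208),(500,245)]: print(atz(p,q,.058))
q=goal([.485,-.334,.13],-.23);print(q)
```

```text
[[ 0.4371 -0.3561  0.04  ]
 [ 0.4478 -0.2974  0.04  ]
 [ 0.5376 -0.32    0.04  ]
 [ 0.5222 -0.3799  0.04  ]] [ 0.4862 -0.3384  0.04  ]
tab px 253 266 167 213 ((258.81951904296875, 189.98721313476562), (46.003211975097656, 12.989612579345703), 87.70938873291016)
175 [297 340 350 340 297 234 170 136 118 116 123 158 217 256 270 279 282 265
 237 191 161 168 198 230 259 256 250 216 162 108  88  92]
180 [117 116 119 120 119 119 116 116 116 120 123 163 234 299 307 253 165  96
  54  28  20  23  31  46  90 133 175 179 146  99  78  72]
185 [117 116 114 114 116 117 116 117 116 119 121 134 163 176 138  72  22   8
   8   3   7  10   6  12  25  86 150 174 147 105  79  75]
190 [116 116 119 118 112 117 119 118 116 115 117 106  84  45  29  20  28  22
  17  14  18  15   9  14  31  83 147 175 156 117  86  74]
195 [117 117 117 115 114 119 117 114 118 112 122 107  85  51  36  21  21  18
  24  27  18  17  18  13  20  74 144 181 164 122  87  78]
200 [117 119 114 116 114 114 118 119 116 114 116 108  92  62  33  26  24  22
  21  24  17  20  24  13  32  97 189 240 223 168 120 109]
205 [139 176 213 233 233 214 189 157 127  98  84  83  84  63  36  22  25  23
  21  27  20  19  16  11  22  65 114 140 136 120 112 111]
210 [371 458 481 489 490 487 486 476 453 433 415 381 290 163  63  26  18  14
  21  20  27  20  18  29  80 151 211 240 234 192 144 119]
215 [145 193 250 294 319 308 277 231 174 123  94  80  87  90  92  99 108 148
 204 251 276 284 285 268 229 165 116  93  79  93 103 105]
[ 0.5689 -0.0833  0.058 ]
[ 0.62   -0.0744  0.058 ]
[-0.0209 -0.0231  0.1205  0.0011 -0.0015 -0.0218]
```

>>> drive_tool(
  motion=[
    [-0.022, -0.025, 0.03, 0, 0, 0, 0],
    [-0.022, -0.025, 0.075, 0, 0, 0, 0],
    [-0.022, -0.025, 0.12, 0, 0, 0, 0],
    [-0.022, -0.025, 0.15, 0, 0, 0, 0.2],
    [-0.022, -0.025, 0.165, 0, 0, 0, 0.4],
  ],
  newtons=40,
)

```text
t: 3.85
ee_pos: [0.4838, -0.3321, 0.0832]
tcp_rot: [-0.388, -3.112, -0.006]
force: [0.0, 0.4, -0.2]
grip_width: 0.0588
grasp_force: 0.0
```

>>> drive_tool(
  motion=[
    [0, 0, 0.01, 0, 0, 0, 0.4],
    [0, 0, 0.02, 0, 0, 0, 0.4],
    [0, 0, 0.03, 0, 0, 0, 0.4],
    [0, 0, 0.03, 0, 0, 0, 0.4],
  ],
)

```text
t: 4.25
ee_pos: [0.486, -0.3353, 0.0559]
tcp_rot: [-0.391, -3.117, -0.001]
force: [0.2, -0.9, 0.0]
grip_width: 0.0515
grasp_force: 0.0
```

Run:
```python
from h import *
p,o=look("wrist",["tube_block"],'w2.png')
s=r.state(); print(s["t"],s["ee_pos"],s["tcp_rot"],s["force"],s["grip_width"])
```

```text
4.35 [ 0.48658931 -0.33591257  0.05689498] [ 3.91209002e-01  3.11623202e+00 -8.39665000e-04] [0.66474686 0.13576964 0.09802123] 0.05153907901952851
```

View pics/w2.png

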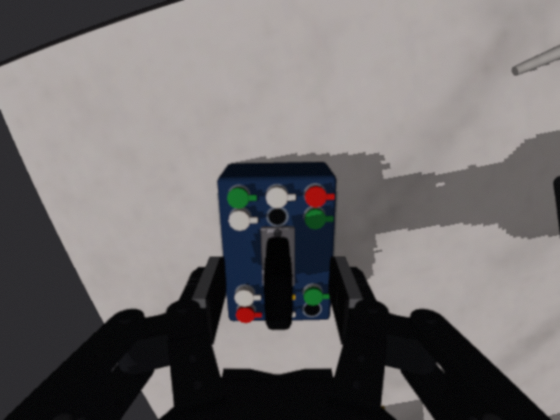

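The block is centred between the fingers, with the tab at about (278,285) and the pads at x≈215 and 340. Closing now.

>>> drive_tool(
  motion=[
    [0, 0, 0.001, 0, 0, 0, 1],
    [0, 0, 0.001, 0, 0, 0, 1],
    [0, 0, 0.001, 0, 0, 0, 1],
    [0, 0, 0.001, 0, 0, 0, 1],
    [0, 0, 0.001, 0, 0, 0, 1],
  ],
  newtons=60,
)

```text
t: 4.85
ee_pos: [0.4864, -0.3358, 0.0557]
tcp_rot: [0.391, 3.116, -0.001]
force: [-0.3, 1.4, 1.4]
grip_width: 0.011
grasp_force: 61.0
```

>>> drive_tool(
  motion=[
    [0, 0, 0, 0, 0, 0, 1],
    [0, 0, -0.01, 0, 0, 0, 1],
    [0, 0, -0.04, 0, 0, 0, 1],
    [0, 0, -0.09, 0, 0, 0, 1],
    [0, 0, -0.13, 0, 0, 0, 1],
  ],
)

```text
t: 5.35
ee_pos: [0.4855, -0.3352, 0.1864]
tcp_rot: [-0.391, -3.116, -0.001]
force: [1.1, -1.3, -1.9]
grip_width: 0.0113
grasp_force: 60.5
```

Run:
```python
from h import *
p,o=look("wrist",["tube_block"],'w3.png')
s=r.state(); print(s["t"],s["ee_pos"],s["tcp_rot"],s["force"],s["grip_width"],s["grasp_force"])
# seat B approx, with wrist measure
print("B",goal([.592,-.077,.186],.175))
```

```text
5.45 [ 0.49003232 -0.33877299  0.19276357] [ 0.38990748  3.10542171 -0.01152481] [ 1.43961627 -1.47336377 -2.88241088] 0.010942195227272597 60.574049949645996
B [-0.034   0.2789  0.0056 -0.0084  0.0112 -0.4248]
```

>>> drive_tool(
  motion=[
    [-0.01, 0.035, -0.01, 0, 0, -0.1, 1],
    [-0.02, 0.07, -0.02, 0, 0, -0.2, 1],
    [-0.03, 0.11, -0.03, 0, 0, -0.3, 1],
    [-0.035, 0.15, -0.03, 0, 0, -0.42, 1],
    [-0.035, 0.15, -0.03, 0, 0, -0.42, 1],
  ],
)

```text
t: 5.95
ee_pos: [0.5576, -0.1937, 0.2139]
tcp_rot: [0.276, -3.128, -0.007]
force: [0.1, -0.1, -2.6]
grip_width: 0.0109
grasp_force: 60.5
```

>>> drive_tool(
  motion=[
    [0, 0, 0, 0, 0, 0, 1],
    [0, 0, 0, 0, 0, 0, 1],
    [0, 0, 0, 0, 0, 0, 1],
  ],
)

```text
t: 6.25
ee_pos: [0.5562, -0.1998, 0.2144]
tcp_rot: [0.264, -3.129, -0.001]
force: [-0.0, -0.7, -3.2]
grip_width: 0.0108
grasp_force: 60.5
```

Run:
```python
from h import *
p,o=look("wrist",["mixer_1_catch"],'w4.png')
s=r.state(); print(s["t"],s["ee_pos"],s["tcp_rot"],s["force"],s["grip_width"],s["qpos"],[(x[0],x[1]) for x in o["mixer_1_catch"]])
print("B",goal([.592,-.077,.186],.175))
import pickle; p={k:v for k,v in p.items()}; pickle.dump(p,open('w4.pkl','wb'))
```

```text
6.35 [ 0.5565278  -0.19991512  0.21486328] [ 2.63889283e-01 -3.12977672e+00 -3.05017793e-04] [ 0.40373513 -0.62789075 -4.38093617] 0.010962872943478807 [-4.18398662e-01  2.60394734e-01  1.72995004e+00 -1.88321637e-04
  1.15196420e+00 -2.15735181e+00] [(0.85, [335, 220, 463, 263])]
B [-0.0556  0.1152  0.0289  0.0003 -0.0007 -0.0068]
```

View pics/w4.png

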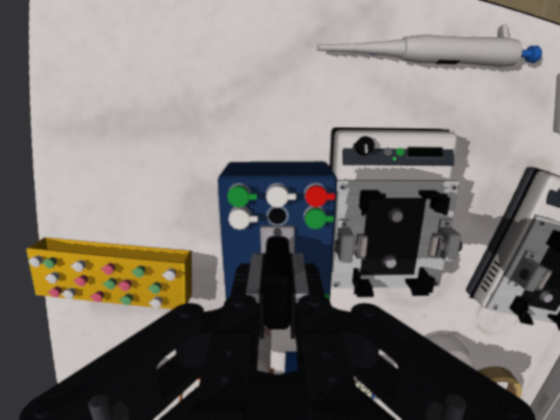

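The wrist view shows mixer B's pins at about (395,215) and (390,262), its dark pad at (362–422,195–275), and catches at (352,246) and (440,242).

```bash
python3 - <<'E'
import cv2
a=cv2.imread('pics/w4.png')
cv2.imwrite('pics/w4c.png',cv2.resize(a[120:305,325:475],None,fx=3.2,fy=3.2,interpolation=3))
E
python3 - <<'E'
from h import *
import pickle
np.set_printoptions(precision=4,suppress=True)
p=pickle.load(open('w4.pkl','rb'))
g=cv2.cvtColor(p["img"],cv2.COLOR_RGB2GRAY).astype(float)
P=[]
for u,v in[(395,215),(390,262)]:
    w=np.clip(g[v-9:v+10,u-9:u+10]-70,0,None); yy,xx=np.mgrid[v-9:v+10,u-9:u+10]
    q=((w*xx).sum()/w.sum(),(w*yy).sum()/w.sum()); P.append(atz(p,q,.058)); print(q,P[-1])
d=P[1]-P[0]; print("mid",(P[0]+P[1])/2,"yaw",np.arctan2(d[1],d[0]),np.linalg.norm(d))
E
```

```text
(np.float64(396.9296636085627), np.float64(216.41666666666666)) [ 0.5669 -0.076   0.058 ]
(np.float64(390.43096623981376), np.float64(263.01909196740394)) [ 0.6191 -0.0674  0.058 ]
mid [ 0.593  -0.0717  0.058 ] yaw 0.16296352517300947 0.052944914391585156
```

View pics/w4c.png

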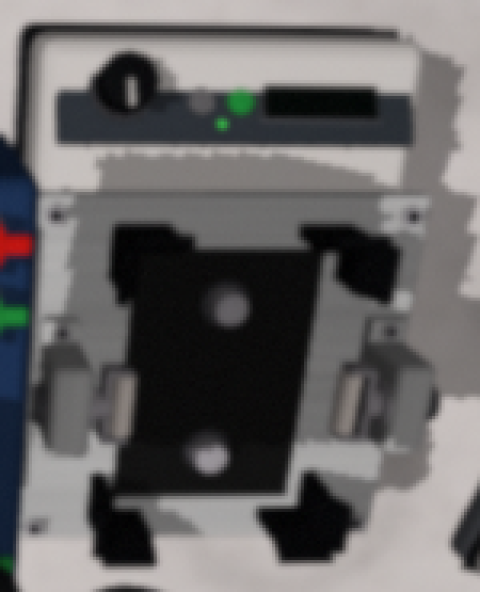

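Run:
```python
from h import *
import pickle
np.set_printoptions(precision=4,suppress=True)
p=pickle.load(open('w4.pkl','rb'))
C=lambda u,v:(325+u/3.2,120+v/3.2)
a,b=[atz(p,C(*q),.076) for q in[(122,385),(352,382)]]
print("roll",a,b,(a+b)/2,np.linalg.norm(a-b))
a,b=[atz(p,C(*q),.052) for q in[(55,215),(413,215)]]; print("screws",a,b,(a+b)/2,np.arctan2(b[0]-a[0],-(b[1]-a[1])))
print("B",goal([.5925,-.074,.15],.168))
```

```text
roll [ 0.5907 -0.11    0.076 ] [ 0.5782 -0.0395  0.076 ] [ 0.5844 -0.0748  0.076 ] 0.07153092289764228
screws [ 0.5481 -0.1363  0.052 ] [ 0.5285 -0.0238  0.052 ] [ 0.5383 -0.08    0.052 ] -2.9699932954015598
B [-0.0566  0.1181  0.0649  0.0003 -0.0007  0.0002]
```

>>> drive_tool(
  motion=[
    [-0.02, 0.04, 0, 0, 0, 0, 1],
    [-0.04, 0.08, 0.01, 0, 0, 0, 1],
    [-0.053, 0.11, 0.02, 0, 0, 0, 1],
    [-0.0566, 0.118, 0.035, 0, 0, 0, 1],
    [-0.0566, 0.118, 0.05, 0, 0, 0, 1],
  ],
)

```text
t: 6.85
ee_pos: [0.5932, -0.0725, 0.1646]
tcp_rot: [-0.27, 3.13, -0.001]
force: [-0.5, 0.1, -3.1]
grip_width: 0.0112
grasp_force: 60.6
```

>>> drive_tool(
  motion=[
    [0, 0, 0.008, 0, 0, 0, 1],
    [0, 0, 0.015, 0, 0, 0, 1],
    [0, 0, 0.015, 0, 0, 0, 1],
  ],
)

```text
t: 7.15
ee_pos: [0.5918, -0.0743, 0.1488]
tcp_rot: [0.264, -3.128, -0.001]
force: [-0.1, -0.4, -3.3]
grip_width: 0.011
grasp_force: 60.5
```

Run:
```python
from h import *
a,_=look("scene",[],'sc2.png'); b,_=look("side",[],'sd2.png'); w,_=look("wrist",[],'w5.png')
s=r.state(); print(s["t"],s["ee_pos"],s["tcp_rot"],s["force"],s["moment"])
u,v=map(int,proj(a,[.59,-.074,.09])[0]); A=cv2.resize(a["img"][v-45:v+45,u-50:u+50],(400,360),interpolation=3)
u,v=map(int,proj(b,[.59,-.074,.09])[0]); B=cv2.resize(b["img"][v-45:v+45,u-50:u+50],(400,360),interpolation=3)
cv2.imwrite('pics/fit.png',np.hstack([A,B])[:,:,::-1])
print(goal([.5925,-.0735,.15],.17))
```

```text
7.3 [ 0.59340045 -0.07396541  0.15088332] [-2.65057043e-01  3.12923437e+00 -7.17341418e-04] [-0.14593587  0.49486249 -2.74281804] [ 0.01930291 -0.0061963  -0.00344749]
[ 0.0008  0.0006  0.0009 -0.0006  0.0011 -0.001 ]
```

View pics/fit.png

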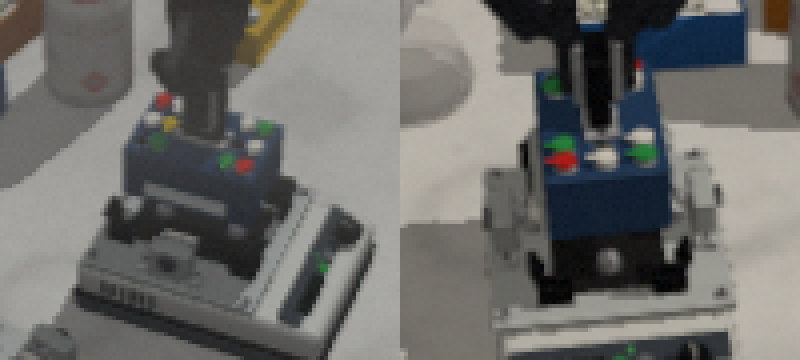

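The block hovers squarely over mixer B between the guides in both views, so I'll lower it with force checks.

>>> drive_tool(
  motion=[
    [0, 0, 0.005, 0, 0, 0, 1],
    [0, 0, 0.01, 0, 0, 0, 1],
    [0, 0, 0.014, 0, 0, 0, 1],
    [0, 0, 0.018, 0, 0, 0, 1],
  ],
)

```text
t: 7.7
ee_pos: [0.5927, -0.0729, 0.1318]
tcp_rot: [0.267, -3.13, -0.0]
force: [0.1, 0.4, -3.5]
grip_width: 0.011
grasp_force: 60.5
```

>>> drive_tool(
  motion=[
    [0, 0, 0.003, 0, 0, 0, 1],
    [0, 0, 0.006, 0, 0, 0, 1],
  ],
)

```text
t: 7.9
ee_pos: [0.5929, -0.0729, 0.1259]
tcp_rot: [0.267, -3.13, -0.0]
force: [0.6, -0.4, -2.5]
grip_width: 0.0113
grasp_force: 60.5
```

>>> drive_tool(
  motion=[
    [0, 0, 0.0015, 0, 0, 0, 1],
    [0, 0, 0.003, 0, 0, 0, 1],
    [0, 0, 0.0045, 0, 0, 0, 1],
  ],
)

```text
t: 8.2
ee_pos: [0.5935, -0.0731, 0.1227]
tcp_rot: [-0.267, 3.129, -0.0]
force: [-0.6, 0.3, 3.4]
grip_width: 0.0112
grasp_force: 61.5
```

>>> drive_tool(
  motion=[
    [0, 0, 0.0015, 0, 0, 0, 1],
    [0, 0, 0.003, 0, 0, 0, 1],
    [0, 0, 0.0045, 0, 0, 0, 1],
  ],
)

```text
t: 8.5
ee_pos: [0.5934, -0.0731, 0.118]
tcp_rot: [-0.267, 3.129, -0.001]
force: [-0.2, 0.6, 3.1]
grip_width: 0.011
grasp_force: 61.4
```

>>> drive_tool(
  motion=[
    [0, 0, 0.001, 0, 0, 0, 1],
    [0, 0, 0.002, 0, 0, 0, 1],
    [0, 0, 0.003, 0, 0, 0, 1],
  ],
)

```text
t: 8.8
ee_pos: [0.5934, -0.0731, 0.1144]
tcp_rot: [-0.267, 3.129, -0.001]
force: [-0.2, 0.3, 3.3]
grip_width: 0.011
grasp_force: 61.4
```

>>> drive_tool(
  motion=[
    [0, 0, 0.001, 0, 0, 0, 1],
    [0, 0, 0.002, 0, 0, 0, 1],
    [0, 0, 0.003, 0, 0, 0, 1],
  ],
)

```text
t: 9.1
ee_pos: [0.5934, -0.0731, 0.1117]
tcp_rot: [-0.267, 3.129, -0.0]
force: [-0.7, 0.8, 5.5]
grip_width: 0.0114
grasp_force: 61.7
```

>>> drive_tool(
  motion=[
    [0, 0, 0.0005, 0, 0, 0, 1],
    [0, 0, 0.001, 0, 0, 0, 1],
    [0, 0, 0.001, 0, 0, 0, 1],
  ],
)

```text
t: 9.4
ee_pos: [0.5935, -0.0731, 0.1117]
tcp_rot: [-0.267, 3.129, -0.0]
force: [-1.9, -0.3, 8.9]
grip_width: 0.0109
grasp_force: 62.5
```

>>> drive_tool(
  motion=[
    [0, 0, 0.002, 0, 0, 0, 1],
    [0, 0, 0.002, 0, 0, 0, 1],
    [0, 0, 0.002, 0, 0, 0, 1],
  ],
)

```text
t: 9.7
ee_pos: [0.5935, -0.0731, 0.1116]
tcp_rot: [-0.267, 3.13, -0.0]
force: [-6.4, 0.7, 18.3]
grip_width: 0.011
grasp_force: 63.7
```

>>> drive_tool(
  motion=[
    [0, 0, -0.002, 0, 0, 0, 1],
    [0, 0, -0.004, 0, 0, 0, 1],
    [0, 0, -0.005, 0, 0, 0, 1],
  ],
)

```text
t: 10.0
ee_pos: [0.5934, -0.0732, 0.1132]
tcp_rot: [-0.267, 3.129, -0.001]
force: [1.7, -0.1, -0.1]
grip_width: 0.0112
grasp_force: 61.3
```

>>> drive_tool(
  motion=[
    [0, 0, -0.001, 0, 0, 0, 1],
    [0, 0, -0.002, 0, 0, 0, 1],
  ],
)

```text
t: 10.2
ee_pos: [0.5932, -0.0731, 0.1145]
tcp_rot: [-0.267, 3.13, -0.0]
force: [2.7, -1.1, -3.3]
grip_width: 0.0109
grasp_force: 60.6
```

>>> drive_tool(
  motion=[
    [0, 0, -0.001, 0, 0, 0, 1],
    [0, 0, -0.002, 0, 0, 0, 1],
  ],
)

```text
t: 10.4
ee_pos: [0.593, -0.073, 0.1164]
tcp_rot: [-0.267, 3.13, 0.0]
force: [3.7, -0.8, -3.4]
grip_width: 0.0113
grasp_force: 60.3
```

>>> drive_tool(
  motion=[
    [0, 0, -0.001, 0, 0, 0, 1],
    [0, 0, -0.002, 0, 0, 0, 1],
  ],
)

```text
t: 10.6
ee_pos: [0.5922, -0.0728, 0.1189]
tcp_rot: [0.267, -3.128, -0.001]
force: [0.7, -0.0, -4.0]
grip_width: 0.0112
grasp_force: 60.4
```

This catch let go at about 4 N, so it is the tired one. Moving on to mixer A.

>>> drive_tool(
  motion=[
    [0, 0, -0.01, 0, 0, 0, 1],
    [0, 0, -0.04, 0, 0, 0, 1],
    [0, 0.01, -0.08, 0, 0, 0.05, 1],
    [0.003, 0.045, -0.1, 0, 0, 0.15, 1],
    [0.006, 0.085, -0.1, 0, 0, 0.27, 1],
  ],
)

```text
t: 11.1
ee_pos: [0.5747, 0.0094, 0.2245]
tcp_rot: [0.168, 3.13, -0.0]
force: [0.3, 0.8, -2.8]
grip_width: 0.0111
grasp_force: 60.6
```

>>> drive_tool(
  motion=[
    [0, 0.01, 0, 0, 0, 0, 1],
    [0, 0.01, 0, 0, 0, 0, 1],
    [0, 0.01, 0, 0, 0, 0, 1],
  ],
)

```text
t: 11.4
ee_pos: [0.5729, 0.0192, 0.2189]
tcp_rot: [-0.154, -3.136, 0.002]
force: [-1.1, 0.2, -3.0]
grip_width: 0.011
grasp_force: 60.6
```

Run:
```python
from h import *
import pickle
p,o=look("wrist",["mixer_1_catch"],'w6.png')
pickle.dump(dict(p),open('w6.pkl','wb'))
s=r.state(); print(s["t"],s["ee_pos"],s["tcp_rot"],s["force"],s["qpos"],[(x[0],x[1]) for x in o["mixer_1_catch"]])
q=proj(p,[[.633,.133,.058],[.581,.138,.058],[.607,.1355,.056]]);print(q)
u,v=q[2].astype(int); u0,v0=max(0,u-95),max(0,v-95); print(u0,v0)
cv2.imwrite('pics/w6c.png',cv2.resize(p["img"][v0:v0+180,u0:u0+180],None,fx=3.2,fy=3.2,interpolation=3)[:,:,::-1])
```

```text
11.5 [0.57328893 0.01862287 0.21878046] [-1.57338471e-01 -3.13620145e+00  1.08022265e-03] [-1.15148972  0.69052749 -3.33836658] [-4.30620028e-02  2.23274304e-01  1.76785612e+00 -7.41912493e-04
  1.15191395e+00 -1.51330316e+00] [(0.58, [121, 195, 219, 249])]
[[392.81015447 230.43709426]
 [398.7802826  181.55427028]
 [395.09597861 205.97464281]]
300 110
```

View pics/w6c.png

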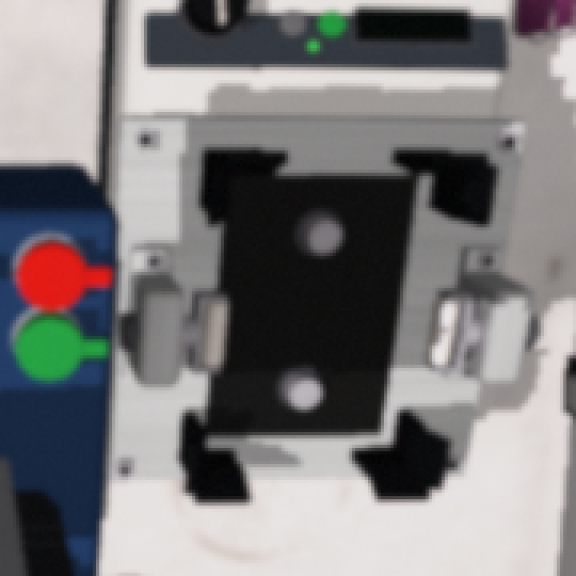

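Mixer A shows clearly: in the crop, pins at (322,237) and (302,391), screws at (148,138), (511,138) and (125,467), rollers at (213,322) and (443,320).

Run:
```python
from h import *
import pickle
np.set_printoptions(precision=4,suppress=True)
def mm(f,C,pins,rol,scr):
    p=pickle.load(open(f,'rb'))
    a,b=[atz(p,C(*q),.058) for q in pins]; d=b-a; print("pins",(a+b)/2,np.arctan2(d[1],d[0]))
    a,b=[atz(p,C(*q),.076) for q in rol]; print("roll",(a+b)/2,np.arctan2(a[0]-b[0],b[1]-a[1]))
    a,b=[atz(p,C(*q),.052) for q in scr]; print("scr",(a+b)/2,np.arctan2(a[0]-b[0],b[1]-a[1]))
print("B (actual .593,-.0731,.168)"); mm('w4.pkl',lambda u,v:(325+u/3.2,120+v/3.2),[(230,307),(208,457)],[(122,385),(352,382)],[(55,215),(413,215)])
print("A"); mm('w6.pkl',lambda u,v:(300+u/3.2,110+v/3.2),[(322,237),(302,391)],[(213,322),(443,320)],[(148,138),(511,138)])
s=r.state();print(s["ee_pos"]);print(goal([.6095,.1355,.15],-.1))
```

```text
B (actual .593,-.0731,.168)
pins [ 0.5927 -0.0721  0.058 ] 0.15588366558664238
roll [ 0.5844 -0.0748  0.076 ] 0.17464010411346392
scr [ 0.5383 -0.08    0.052 ] 0.17159935818823346
A
pins [0.6095 0.1373 0.058 ] -0.10098592638655254
roll [0.6045 0.136  0.076 ] -0.09012928131069829
scr [0.5543 0.1448 0.052 ] -0.087861134624231
[0.5733 0.0186 0.2188]
[-0.0244  0.12    0.0687 -0.0008 -0.0014 -0.0003]
```

>>> drive_tool(
  motion=[
    [-0.01, 0.04, 0, 0, 0, 0, 1],
    [-0.018, 0.08, 0.01, 0, 0, -0.006, 1],
    [-0.023, 0.11, 0.025, 0, 0, -0.006, 1],
    [-0.0245, 0.1205, 0.045, 0, 0, -0.006, 1],
    [-0.0245, 0.1205, 0.06, 0, 0, -0.006, 1],
  ],
)

```text
t: 12.0
ee_pos: [0.61, 0.1376, 0.1575]
tcp_rot: [-0.145, -3.136, 0.001]
force: [-0.0, 0.2, -3.0]
grip_width: 0.0114
grasp_force: 60.6
```

>>> drive_tool(
  motion=[
    [0, 0, 0.005, 0, 0, 0, 1],
    [0, 0, 0.01, 0, 0, 0, 1],
    [0, 0, 0.01, 0, 0, 0, 1],
  ],
)

```text
t: 12.3
ee_pos: [0.6098, 0.1358, 0.1489]
tcp_rot: [-0.15, -3.137, 0.001]
force: [0.1, 0.2, -2.6]
grip_width: 0.0109
grasp_force: 60.6
```

Run:
```python
from h import *
a,_=look("scene",[],'sc3.png'); b,_=look("side",[],'sd3.png')
s=r.state(); print(s["t"],s["ee_pos"],s["tcp_rot"],s["force"],s["moment"])
u,v=map(int,proj(a,[.61,.136,.09])[0]); A=cv2.resize(a["img"][v-45:v+45,u-50:u+50],(400,360),interpolation=3)
u,v=map(int,proj(b,[.61,.136,.09])[0]); B=cv2.resize(b["img"][v-45:v+45,u-50:u+50],(400,360),interpolation=3)
cv2.imwrite('pics/fit2.png',np.hstack([A,B])[:,:,::-1])
print(goal([.6095,.136,.13],-.094))
```

```text
12.4 [0.61063797 0.13631202 0.15014538] [1.49093858e-01 3.13671389e+00 2.59163151e-04] [-0.12799336 -0.99738099 -2.14582472] [-0.00648427 -0.0147706   0.01677049]
[ 0.0011 -0.0004  0.0201  0.0002  0.0013 -0.001 ]
```

View pics/fit2.png

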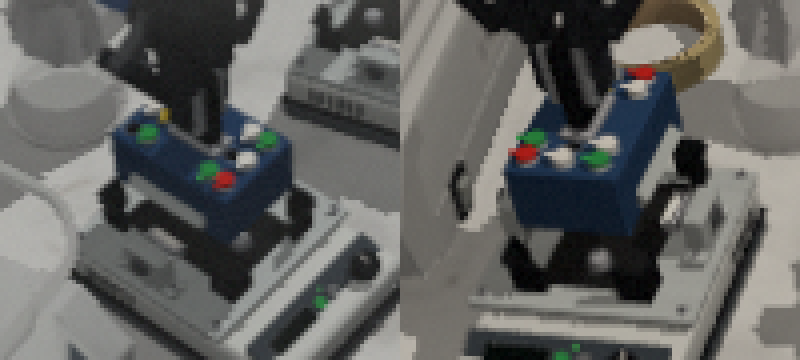

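The block sits squarely over mixer A and clear of the centrifuge. Lowering.

>>> drive_tool(
  motion=[
    [0.0005, 0, 0.005, 0, 0, 0, 1],
    [0.0005, 0, 0.01, 0, 0, 0, 1],
    [0.0005, 0, 0.014, 0, 0, 0, 1],
    [0.0005, 0, 0.018, 0, 0, 0, 1],
  ],
)

```text
t: 12.8
ee_pos: [0.6093, 0.1372, 0.1308]
tcp_rot: [-0.147, -3.138, 0.0]
force: [-0.7, -1.1, -3.1]
grip_width: 0.0109
grasp_force: 60.7
```

>>> drive_tool(
  motion=[
    [0, 0, 0.003, 0, 0, 0, 1],
    [0, 0, 0.006, 0, 0, 0, 1],
  ],
)

```text
t: 13.0
ee_pos: [0.6095, 0.1372, 0.125]
tcp_rot: [-0.147, -3.138, 0.001]
force: [-1.3, -2.4, 4.2]
grip_width: 0.0106
grasp_force: 61.8
```

>>> drive_tool(
  motion=[
    [0, 0, 0.0015, 0, 0, 0, 1],
    [0, 0, 0.003, 0, 0, 0, 1],
    [0, 0, 0.0045, 0, 0, 0, 1],
  ],
)

```text
t: 13.3
ee_pos: [0.6105, 0.1374, 0.1235]
tcp_rot: [0.147, 3.136, 0.0]
force: [-5.2, -0.8, 13.1]
grip_width: 0.011
grasp_force: 63.0
```

>>> drive_tool(
  motion=[
    [0, 0, 0.0015, 0, 0, 0, 1],
    [0, 0, 0.003, 0, 0, 0, 1],
  ],
)

```text
t: 13.5
ee_pos: [0.6108, 0.1375, 0.1225]
tcp_rot: [0.147, 3.136, 0.001]
force: [-7.2, -0.9, 19.8]
grip_width: 0.0108
grasp_force: 64.1
```

>>> drive_tool(
  motion=[
    [0, 0, 0.001, 0, 0, 0, 1],
    [0, 0, 0.002, 0, 0, 0, 1],
  ],
)

```text
t: 13.7
ee_pos: [0.6109, 0.1376, 0.1218]
tcp_rot: [0.148, 3.136, 0.001]
force: [-8.7, -2.2, 23.5]
grip_width: 0.0108
grasp_force: 64.7
```

>>> drive_tool(
  motion=[
    [0, 0, 0.001, 0, 0, 0, 1],
    [0, 0, 0.002, 0, 0, 0, 1],
  ],
)

```text
t: 13.9
ee_pos: [0.6107, 0.1377, 0.1196]
tcp_rot: [0.147, 3.136, 0.001]
force: [-6.7, -1.0, 14.0]
grip_width: 0.0107
grasp_force: 63.0
```

>>> drive_tool(
  motion=[
    [0, 0, 0.001, 0, 0, 0, 1],
    [0, 0, 0.002, 0, 0, 0, 1],
    [0, 0, 0.002, 0, 0, 0, 1],
  ],
)

```text
t: 14.2
ee_pos: [0.6103, 0.1375, 0.1127]
tcp_rot: [0.147, 3.136, 0.001]
force: [-2.4, 0.6, 5.3]
grip_width: 0.0109
grasp_force: 61.6
```

>>> drive_tool(
  motion=[
    [0, 0, 0.001, 0, 0, 0, 1],
    [0, 0, 0.002, 0, 0, 0, 1],
    [0, 0, 0.002, 0, 0, 0, 1],
  ],
)

```text
t: 14.5
ee_pos: [0.6105, 0.1376, 0.1117]
tcp_rot: [0.147, 3.137, 0.001]
force: [-4.1, 0.5, 10.6]
grip_width: 0.0107
grasp_force: 62.6
```

>>> drive_tool(
  motion=[
    [0, 0, 0.001, 0, 0, 0, 1],
    [0, 0, 0.001, 0, 0, 0, 1],
    [0, 0, 0.001, 0, 0, 0, 1],
  ],
)

```text
t: 14.8
ee_pos: [0.6105, 0.1377, 0.1116]
tcp_rot: [0.147, 3.137, 0.001]
force: [-5.3, 0.7, 14.0]
grip_width: 0.0109
grasp_force: 63.2
```

>>> drive_tool(
  motion=[
    [0, 0, -0.001, 0, 0, 0, 1],
    [0, 0, -0.003, 0, 0, 0, 1],
    [0, 0, -0.004, 0, 0, 0, 1],
  ],
)

```text
t: 15.1
ee_pos: [0.6102, 0.1373, 0.1123]
tcp_rot: [0.147, 3.137, 0.001]
force: [1.7, 0.5, -2.1]
grip_width: 0.0109
grasp_force: 60.8
```

>>> drive_tool(
  motion=[
    [0, 0, -0.001, 0, 0, 0, 1],
    [0, 0, -0.002, 0, 0, 0, 1],
  ],
)

```text
t: 15.3
ee_pos: [0.6099, 0.1371, 0.1133]
tcp_rot: [0.147, 3.137, 0.0]
force: [3.8, 0.3, -9.7]
grip_width: 0.0111
grasp_force: 59.7
```

>>> drive_tool(
  motion=[
    [0, 0, -0.0003, 0, 0, 0, 1],
    [0, 0, -0.0003, 0, 0, 0, 1],
    [0, 0, -0.0003, 0, 0, 0, 1],
    [0, 0, -0.0003, 0, 0, 0, 1],
  ],
)

```text
t: 15.7
ee_pos: [0.6098, 0.137, 0.1138]
tcp_rot: [0.147, 3.138, -0.0]
force: [5.8, 0.4, -9.8]
grip_width: 0.0113
grasp_force: 59.6
```

>>> drive_tool(
  motion=[
    [0, 0, 0, 0, 0, 0, 1],
    [0, 0, 0, 0, 0, 0, 1],
  ],
)

```text
t: 15.9
ee_pos: [0.6097, 0.137, 0.1138]
tcp_rot: [0.147, 3.138, -0.0]
force: [5.0, 0.8, -9.5]
grip_width: 0.0109
grasp_force: 59.6
```

>>> drive_tool(
  motion=[
    [0, 0, -0.0004, 0, 0, 0, 1],
    [0, 0, -0.0004, 0, 0, 0, 1],
    [0, 0, -0.0004, 0, 0, 0, 1],
    [0, 0, -0.0004, 0, 0, 0, 1],
    [0, 0, -0.0004, 0, 0, 0, 1],
  ],
)

```text
t: 16.4
ee_pos: [0.6097, 0.1369, 0.1141]
tcp_rot: [0.147, 3.138, -0.0]
force: [4.8, 0.3, -10.4]
grip_width: 0.0112
grasp_force: 59.5
```

>>> drive_tool(
  motion=[
    [0, 0, 0.002, 0, 0, 0, 1],
    [0, 0, 0.004, 0, 0, 0, 1],
    [0, 0, 0.006, 0, 0, 0, 1],
    [0, 0, 0.007, 0, 0, 0, 1],
  ],
)

```text
t: 16.8
ee_pos: [0.61, 0.1372, 0.1116]
tcp_rot: [0.147, 3.138, -0.001]
force: [-3.5, -1.2, 14.1]
grip_width: 0.0113
grasp_force: 63.2
```

>>> drive_tool(
  motion=[
    [0, 0, -0.002, 0, 0, 0, 1],
    [0, 0, -0.0035, 0, 0, 0, 1],
    [0, 0, -0.0035, 0, 0, 0, 0.5],
    [0, 0, -0.0035, 0, 0, 0, 0.5],
    [0, 0, -0.0035, 0, 0, 0, 0.5],
  ],
)

```text
t: 17.3
ee_pos: [0.6088, 0.1373, 0.1115]
tcp_rot: [-0.147, -3.136, 0.0]
force: [-0.5, -0.1, -0.2]
grip_width: 0.0428
grasp_force: 0.0
```

>>> drive_tool(
  motion=[
    [0, 0, -0.005, 0, 0, 0, 0.5],
    [0, 0, -0.03, 0, 0, 0, 0.5],
    [0, 0, -0.07, 0, 0, 0, 0.5],
    [0.03, 0, -0.1, 0, 0, 0, 0.5],
    [0.07, 0, -0.11, 0, 0, 0, 0.5],
  ],
)

```text
t: 17.8
ee_pos: [0.5432, 0.1442, 0.2269]
tcp_rot: [0.148, 3.129, 0.003]
force: [0.6, 0.2, 0.5]
grip_width: 0.0428
grasp_force: 0.0
```

>>> drive_tool(
  motion=[
    [0, 0, 0, 0, 0, 0, 0.5],
    [0, 0, 0, 0, 0, 0, 0.5],
    [0, 0, 0, 0, 0, 0, 0.5],
  ],
)

```text
t: 18.1
ee_pos: [0.5404, 0.1438, 0.222]
tcp_rot: [0.147, 3.137, 0.0]
force: [0.8, -0.6, 0.1]
grip_width: 0.0427
grasp_force: 0.0
```

Run:
```python
from h import *
a=cams.read_camera("scene");b=cams.read_camera("side")
C=[]
for p in(a,b):
    u,v=map(int,proj(p,[.61,.136,.09])[0]); C.append(cv2.resize(p["img"][v-45:v+45,u-50:u+50],(400,360),interpolation=3))
cv2.imwrite('pics/end.png',np.hstack(C)[:,:,::-1])
s=r.state();print(s["t"],s["ee_pos"],s["force"])
```

```text
18.2 [0.54050294 0.14362425 0.22149157] [ 0.69604918  0.17786737 -0.1035032 ]
```

View pics/end.png

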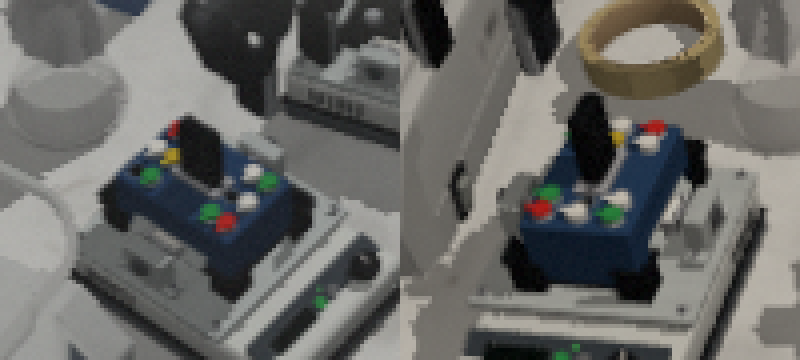

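The block sits level and low in mixer A, released, with the arm clear of it.

```bash
python3 -c "
from rig import r
print(r.job_done())"
```

```text
the job is handed in; nothing more can be done
None
```

The job is handed in: the block is clicked home and released in the mixer beside the centrifuge, whose catch held a pull of about 10 N (including the block's weight) for over half a second. The other mixer's catch let go at about 4 N. The arm never went near the flask, jar, rack or timer, but I did not re-measure them before handing in, and the hand-in returned no verdict.

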